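Put the lathe oiler into service

TASK

Bolt down the lathe's oiler on the bench: with the flat-bladed T-handle key, turn both of its big slotted screws clockwise until they are fully home. Put that key back in its own cradle, and only then press the pump plunger between the screws all the way down to its stop and let it come up again. Leave the other key and everything else on the bench where it is.

Things in the scene. Friction and masses are not known exactly. Their poses are not given: they have to be found in the camera images.
- oiler: cream cast block fixed to the bench, 90 (x) x 250 (y) x 40 tall, origin under its centre. In its middle a round pump body 56 across up to 120 high (foot 68 across), with the plunger on top and a brass outlet 53 behind it (+x) up to 92 high. A slotted screw at each end, 85 from the middle along +y (left) and -y (right)
- screw_left (a joint): big slotted quarter-turn screw head at the left (+y) end of the oiler. Joint value in rad: grows as it turns clockwise seen from above, from 0 (slot across the oiler's block, along its x) to 1.57 (fully home: slot in line with the long side of the block, along its y). It stays where it is left
- screw_left_slot (a point): middle of the left screw's slot floor, 44 above the bench, on the turning axis (85 from the oiler's middle); its x axis runs along the slot. Head 48 across; slot 9.5 wide, 12 deep, open at both ends, top of head 56 above the bench
- screw_right (a joint): big slotted quarter-turn screw head at the right (-y) end of the oiler. Joint value in rad: grows as it turns clockwise seen from above, from 0 (slot across the oiler's block, along its x) to 1.57 (fully home: slot in line with the long side of the block, along its y). It stays where it is left
- screw_right_slot (a point): middle of the right screw's slot floor, 44 above the bench, on the turning axis (85 from the oiler's middle); its x axis runs along the slot. Head 48 across; slot 9.5 wide, 12 deep, open at both ends, top of head 56 above the bench
- plunger (a joint): spring plunger of the pump, travel in m: 0 up, 0.018 at its lower stop; about 10 N holds it down, and it springs back
- plunger_top (a point): middle of the plunger's mushroom cap top, 166 above the bench when up; the cap is 40 across and 16 tall
- slot_key: T-handle key with a flat blade, 120 tall, hanging upright in its cradle. Origin at the middle of the blade's lower edge; z up along the shaft, x along both the blade and the handle. Blade 34 wide (x), 5 thick (y), 30 tall, its lowest 5 only 3 thick; shaft 12 across; wooden handle bar 100 (x) x 22 (y), from 90 to 120 above the origin
- key_grip (a point): middle of the slot key's handle, 105 above the blade's lower edge: grip here across the 22 mm thickness
- stand_slot: wooden cradle of the slot key, fixed: foot 120 (x) x 70 (y) x 12, origin under its centre. Two cheeks at x = -40 and +40 (14 thick, 56 wide, leaving 66 free between them) carry the handle ends 115 above the bench; lips 11 higher at y beyond -17 and +17 keep the handle from turning
- stand_slot_seat (a point): middle of the level on which the handle's underside rests, 115 above the bench; x along the handle
- stand_other: identical cradle that holds the other key
- socket_key: the other, wrong T-handle key, hanging in the other cradle: same 100 x 22 x 30 handle, but a round steel button 32 across on the top of the handle and a thick round socket (30 across) instead of a blade at the lower end. Origin at the lower end, handle along x. Leave it alone
- finish_bottle: round bottle, 60 across, 165 tall, standing behind the right screw of the oiler; origin under its centre
- wax_tin: low round tin, 72 across, 55 tall, in front of the left screw; origin under its centre
- bowl: turned wooden bowl, 120 across, 55 tall, at the back; origin under its centre
- chuck: heavy round lathe chuck lying on its back, 96 across, 60 tall, at the back; origin under its centre
- gouge: turning gouge lying along its own x, 256 long, 29 thick, at the right; origin on the bench under the handle
- mallet: wooden mallet lying on its side at the left: head 85 x 68, handle 180 long along its y; origin on the bench under the head
- blank: square wooden turning blank lying on the bench near the robot, 50 x 100 x 50 tall; origin under its centre
Not all that is in view belongs to the job. What is shaped like the slot_key but blue is not meant. What is shaped like the stand_slot but green is not meant.

How it is judged:
On the way, in this order (a step that is already met when the one before it is completed fails the run):
1. one screw is turned fully home with the key's blade in its slot (((distance between slot_key and screw_left_slot below 0.014 m and value of joint screw_left above 1.45 rad) or (distance between slot_key and screw_right_slot below 0.014 m and value of joint screw_right above 1.45 rad))), for 0.1 s.
2. both screws are fully home, the second too with the key's blade in its slot (value of joint each of screw_left, screw_right above 1.45 rad and ((distance between slot_key and screw_left_slot below 0.014 m and value of joint screw_left above 1.45 rad) or (distance between slot_key and screw_right_slot below 0.014 m and value of joint screw_right above 1.45 rad))), for 0.1 s.
3. the slot key hangs in its own cradle, released (horizontal distance between key_grip and stand_slot_seat below 0.018 m and z of slot_key in the frame of stand_slot_seat between -0.096 and -0.084 m and angle between slot_key's own z axis and vertical below 0.12 rad and contact force between the fingers and slot_key below 0.5 N), for 0.2 s.
4. the plunger is pressed down to its stop (value of joint plunger above 0.0155 m), for 0.1 s.
At the end, for the whole second after the job is handed in: Both screws above 1.45 rad (stop 1.57); slot key released and at rest in its own cradle (within 18 mm sideways, 6 mm in height, tilt under 0.12 rad); plunger up again (under 4 mm down) after being pressed beyond 15.5 of its 18 mm; other key and bystanders within 25 mm of their starts (all of step 3 and value of joint each of screw_left, screw_right above 1.45 rad and value of joint plunger below 0.004 m and linear speed of slot_key below 0.02 m/s); the robot touches nothing.
It fails at once if the plunger is pressed more than 6 mm before both screws are home (value of joint plunger above 0.006 m and not (value of joint each of screw_left, screw_right above 1.45 rad)).
It fails at once if the plunger is pressed more than 6 mm while the slot key is out of its cradle (value of joint plunger above 0.006 m and horizontal distance between key_grip and stand_slot_seat above 0.03 m).
It fails at once if the other key or a bystander is moved by more than 25 mm (distance of any of socket_key, finish_bottle, wax_tin, bowl, chuck, gouge, mallet, blank from where it was at the start of the episode above 0.025 m).
It fails at once if the bottle, the tin or the other key is tipped over (angle between any of finish_bottle, wax_tin, socket_key's own z axis and vertical above 0.5 rad).
It also fails if it takes over 72 s, if anything falls off the work surface, if the arm or the gripper's body presses on something with over 40 N, if the wrist force passes 120 N, or if a joint passes its speed limit or range.

ROBOT

A 6-joint arm with a two-finger parallel gripper is mounted at the origin on the work surface. World frame = base frame: x ahead of the robot, y to its left, z up, the work surface at z = 0. Lengths are in m, angles in rad, forces in N, time in s.
With the tool pointing down it reaches from about 0.325 to 0.85 m from the base axis. Payload 4.4 kg.
Tool frame: the origin (TCP) lies between the finger pads; the fingertips stand 8 mm ahead of it and the grasp point (between the pads) lies 11 mm behind it (manip.tips_ahead is the distance from the TCP to the fingertips, in m); z points along the fingers, y is the direction in which the jaws open and shut (so a half turn about z gives the same grasp; the last joint's range is limited). The gripper opens to 94 mm and grips with 3 to 60 N. Pads are 16 mm wide; open, the fingers measure 119 mm over their backs; the gripper's body (75 mm by 177 mm) begins 78 mm behind the grasp point.
Start: joints at [1.129, 0.207, 1.542, -0, 1.393, -0.15], TCP at [0.165, 0.551, 0.213] pointing down, gripper open.
Joint ranges: [-2.73, 2.73], [-0.86, 2.22], [0.23, 2.46], [-1.11, 4.25], [0.08, 2.63], [-2.82, 2.82]. Speed limits (rad/s): [2.79, 2.79, 3.14, 3.14, 3.14, 3.14].

INTERFACE

Orientations are given as a unit quaternion [x, y, z, w].
In Python, from cell import manip gives the robot as it stands.
- The arm moves only by the tool play_rows, never from a script. Its argument "commands" is a list that holds one entry, the list of rows, each a list of 6 numbers: the shift along the world's x, y, z in m, then the turn, a rotation vector about the world's x, y, z in rad. In form: [[[tx, ty, tz, rx, ry, rz], ...]]. A call has 1 to 12 rows; each row is the pose to reach, as a shift and turn from the pose measured when the call began; what a row does not reach only later rows make up. A row lasts 1/10 s, in which the tool goes at most 50 mm and 8.59 degrees, less where a joint would pass 70% of its speed; a pose out of reach is approached as far as the arm can. A call with a gripper value outside its range is refused whole. "fingers" is the opening, from 0 (shut) to 1 (fully open), set as the call begins (left out, the last holds). The fingers move at their own pace and stop on an object; "newtons" is the grip in N (left out, the last holds). Time passes only in rows, so rows that repeat a pose let the fingers close. It gives the time, the measured TCP pose, the force and the opening at its end, in the units of the state.
- manip.state(): the state, without advancing time (a new reading comes with each control period).
- manip.read_camera(name): name is "scene" or "top" or "wrist"; returns a dict with "image" (400x640x3 uint8, blue, green, red), "z_map" (400x640 float32, m along the optical axis (not along the pixel's ray), 0 where there is no reading), "camera_matrix" (3x3 intrinsics, pixels), "origin" and "rotation" of the camera in the world; the wrist camera has in their place "mount" (4x4, takes a point from camera to tool coordinates, whose origin is the TCP and whose axes are the flange's). Camera axes: x right, y down, z forward; pixel columns grow to the right and rows downward; lengths in m; the calibration is good to about 2 mm. The wrist camera is an equidistant fisheye: a pixel r from the principal point sees the ray r / f radians off the axis. A picture is of the moment at which its call begins: read the wrist's pose just before it.
- manip.close_job(): hands the job in, once; it reports no verdict.
The state is a dict: "t": time; "joint_pos": joint angles; "qd": joint speeds; "effort": joint torques, N m; "tcp_pos": TCP position; "orientation": TCP orientation; "force": force on the tool from outside, world axes, zero at the start; "moment": the same for the moment, N m; "grip_width": finger opening in m.
Only numpy, scipy, OpenCV 4.12 (cv2) and the standard library are available. Lean on these libraries where they do the work, as an engineer would, in place of code of your own. Each camera call takes 0.05 s, during which the arm holds its last target.

## Working session

There is one attempt and no reset: what is moved stays moved. The work goes in short steps, Python scripts to look and compute and a tool call to move; the robot and the scene stay as the last step left them, time stands still between calls to the robot, and variables do not carry over. Pictures are saved under pics/ and viewed, and the job is handed in when it is done.

Besides the shell and the picture viewer there is one more tool, called after "Emit:" as name(argument=value, ...) on one line, values as JSON. play_rows: Moves the arm, as the interface text tells. Its arguments: {"type":"object","properties":{"commands":{"type":"array"},"fingers":{"type":"number"},"newtons":{"type":"number"}},"required":["commands"]}

```bash
ls; mkdir -p pics; python3 - <<'E'
from cell import manip
import cv2,numpy as np
print(manip.state())
for n in ("scene","top"):
    d=manip.read_camera(n)
    cv2.imwrite(f"pics/{n}0.png",d["image"])
    np.savez(f"pics/{n}0.npz",**d)
    print(n,d["camera_matrix"],d["origin"],d["rotation"])
E
```

```text
pics
{'t': 0.0, 'joint_pos': array([ 1.12847427e+00,  2.07398056e-01,  1.54294388e+00, -1.92314213e-05,
        1.39349735e+00, -1.50479791e-01]), 'qd': array([ 9.23488781e-04,  2.26691218e-04, -3.48525121e-04, -9.23875290e-04,
       -2.16250083e-04, -7.34090845e-05]), 'effort': array([ 2.75110924e-04, -3.70879340e+01, -2.81414580e+01,  6.98297122e-02,
        3.62427451e-02, -1.68539882e-04]), 'tcp_pos': array([0.16510172, 0.54996375, 0.21230804]), 'orientation': array([ 1.45402055e-01,  9.89372013e-01, -1.07709780e-03, -3.19048079e-04]), 'force': array([-0.09580381,  1.34885121,  0.96699934]), 'moment': array([-0.00890915, -0.06819241, -0.03075565]), 'grip_width': 0.09382163963622535}
scene [[366.83593392   0.         313.51389575]
 [  0.         366.83593392 198.69075832]
 [  0.           0.           1.        ]] [1.44502216 0.53690624 0.81342346] [ 0.44745916  0.75831852 -0.41219294 -0.2341587 ]
top [[381.48698577   0.         319.19235538]
 [  0.         381.48698577 198.14547524]
 [  0.           0.           1.        ]] [0.35228933 0.01659996 1.31373996] [-0.69655122  0.71277842 -0.06464924  0.05083115]
```

View pics/scene0.png

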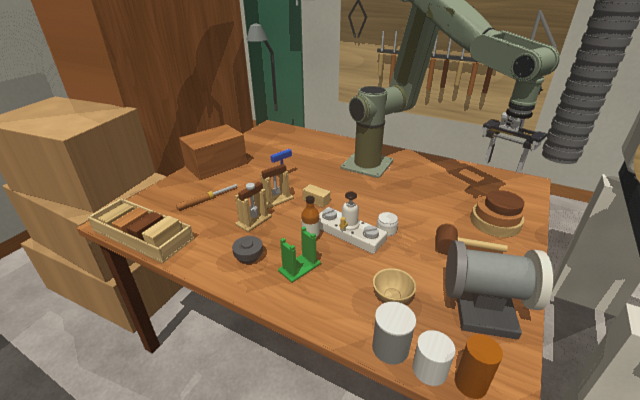

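View pics/top0.png

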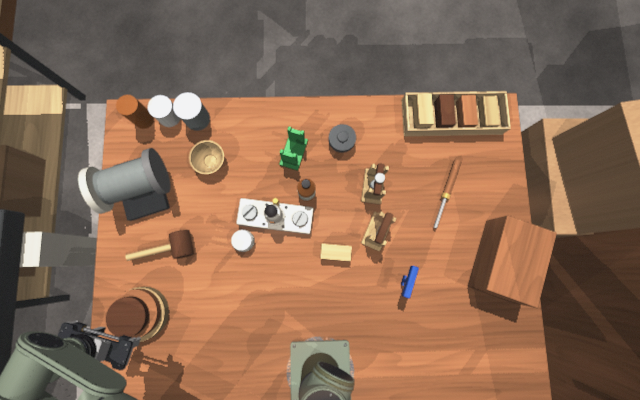

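```bash
cat > h.py <<'E'
import cv2,numpy as np
from scipy.spatial.transform import Rotation as R
def load(n): return dict(np.load(f"pics/{n}.npz"))
def cloud(d):
    K=d["camera_matrix"];z=d["z_map"];v,u=np.indices(z.shape)
    p=np.stack([(u-K[0,2])/K[0,0]*z,(v-K[1,2])/K[1,1]*z,z],-1)
    return p@R.from_quat(d["rotation"]).as_matrix().T+d["origin"]
E
python3 - <<'E'
from h import *
a=cv2.imread("pics/top0.png");b=cv2.imread("pics/scene0.png")
cv2.imwrite("pics/topk.png",cv2.resize(a[155:260,310:430],None,fx=5,fy=5,interpolation=cv2.INTER_CUBIC))
cv2.imwrite("pics/topo.png",cv2.resize(a[170:260,220:340],None,fx=6,fy=6,interpolation=cv2.INTER_CUBIC))
cv2.imwrite("pics/scenek.png",cv2.resize(b[140:270,220:340],None,fx=4.5,fy=4.5,interpolation=cv2.INTER_CUBIC))
P=cloud(load("top0"))
for n,(u,v) in dict(sl=(250,213),sr=(300,219),pl=(271,211),k1=(378,230),k2=(377,178),tab=(300,270),blue=(410,282)).items(): print(n,P[v,u].round(4))
E
```

```text
sl [0.5151 0.2202 0.0525]
sr [0.4924 0.055  0.0428]
pl [0.5053 0.1387 0.1649]
k1 [ 0.4479 -0.2008  0.065 ]
k2 [ 0.6024 -0.1897  0.1573]
tab [0.324  0.0589 0.0057]
blue [ 0.2815 -0.2833  0.1146]
```

View pics/topk.png

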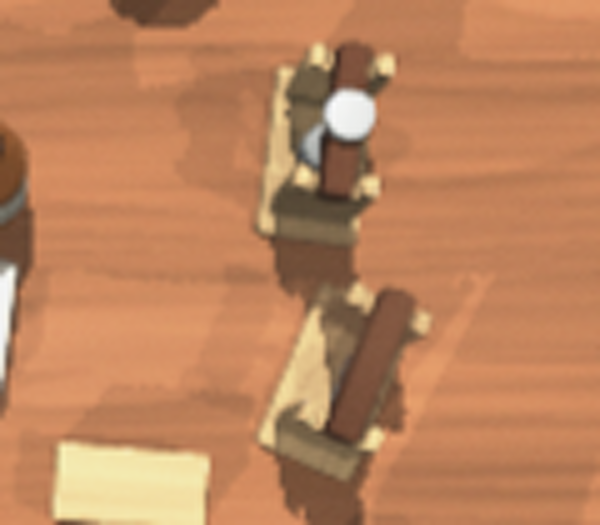

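View pics/topo.png

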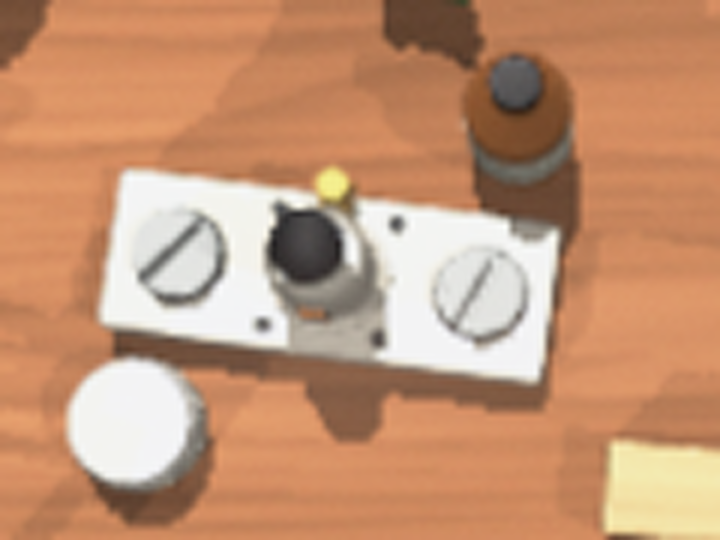

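View pics/scenek.png

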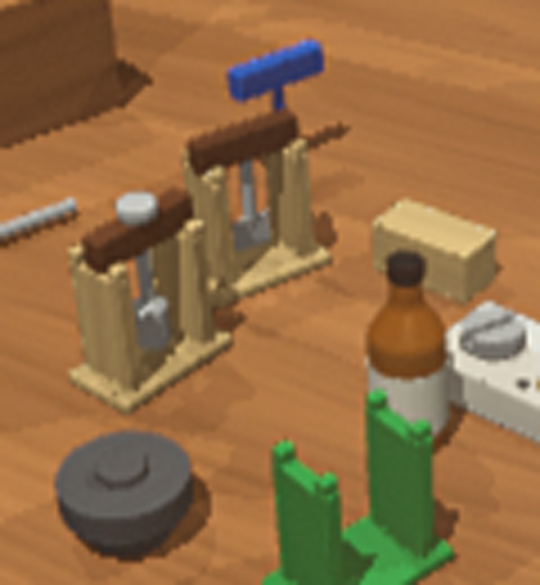

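```bash
cat >> h.py <<'E'
def seg(P,box,zr):
    m=(P[...,0]>box[0])&(P[...,0]<box[1])&(P[...,1]>box[2])&(P[...,1]<box[3])&(P[...,2]>zr[0])&(P[...,2]<zr[1])
    return m
def rect(q):
    (c,s,a)=cv2.minAreaRect((q[:,:2]*1000).astype(np.float32)); return np.round(c,1),np.round(s,1),round(a,1)
E
python3 - <<'E'
from h import *
for n in("top0","scene0"):
    P=cloud(load(n))
    def rep(nm,box,zr):
        q=P[seg(P,box,zr)]
        if len(q)>5: print(n,nm,len(q),q.mean(0).round(4),rect(q),np.median(q[:,2]).round(4))
        else: print(n,nm,len(q))
    rep("key",(.36,.54,-.3,-.1),(.136,.155))
    rep("other",(.55,.7,-.3,-.1),(.136,.155))
    rep("block",(.4,.62,.0,.28),(.033,.046))
    rep("heads",(.4,.62,.18,.28),(.05,.062)); rep("headsR",(.4,.55,.0,.1),(.05,.062))
    rep("cap",(.4,.62,.1,.18),(.158,.175))
    rep("bottle",(.5,.66,-.0,.1),(.1,.175)); rep("bcap",(.5,.66,-.0,.1),(.155,.175))
    rep("tin",(.38,.5,.17,.28),(.048,.062))
    rep("outlet",(.52,.62,.1,.18),(.08,.1))
E
```

```text
top0 key 237 [ 0.4478 -0.2059  0.1445] (array([ 448.6, -206.8]), array([ 22.5, 100.2]), 64.8) 0.1445
top0 other 193 [ 0.6007 -0.1972  0.1458] (array([ 602.5, -198.3]), array([29.2, 97.5]), 84.8) 0.1454
top0 block 1349 [0.5017 0.1385 0.0398] (array([490.4, 131.5]), array([166.4, 269.8]), 4.2) 0.04
top0 heads 427 [0.4559 0.2401 0.0551] (array([470.7, 240.1]), array([ 64.2, 147.3]), 80.0) 0.0553
top0 headsR 129 [0.4929 0.0554 0.056 ] (array([493.4,  55.6]), array([46.6, 43.2]), 55.3) 0.0558
top0 cap 136 [0.5055 0.139  0.165 ] (array([505.7, 138.9]), array([36.8, 36.7]), 0.3) 0.1652
top0 bottle 257 [0.583  0.0316 0.1264] (array([587.5,  32.2]), array([58.2, 55.8]), 88.7) 0.1166
top0 bcap 64 [0.5875 0.0316 0.1642] (array([587.3,  31.2]), array([24.7, 24.8]), 87.4) 0.1648
top0 tin 332 [0.4283 0.2464 0.0548] (array([455.9, 231.5]), array([ 65.9, 131.9]), 60.5) 0.055
top0 outlet 21 [0.5478 0.1328 0.0914] (array([547.3, 133.5]), array([13.2, 12.9]), 87.5) 0.0914
scene0 key 118 [ 0.4581 -0.2036  0.1438] (array([ 453.4, -203.6]), array([24.7, 99.4]), 65.5) 0.1449
scene0 other 136 [ 0.6162 -0.19
[... 152 characters left out ...]
5.4]), 3.2) 0.0407
scene0 heads 299 [0.4698 0.2396 0.0557] (array([475.9, 240.8]), array([ 63.5, 153. ]), 80.3) 0.056
scene0 headsR 101 [0.4999 0.057  0.0559] (array([498.3,  55.8]), array([50.6, 46.6]), 42.3) 0.0563
scene0 cap 79 [0.5155 0.1419 0.165 ] (array([512.3, 140.9]), array([36.1, 35.7]), 24.9) 0.1656
scene0 bottle 255 [0.6026 0.0388 0.1289] (array([599.7,  37.1]), array([46.1, 53.2]), 28.9) 0.1221
scene0 bcap 51 [0.5965 0.0349 0.1636] (array([593.9,  34.5]), array([23.4, 26. ]), 84.4) 0.1648
scene0 tin 201 [0.4341 0.2495 0.0551] (array([446.5, 249.8]), array([100.7,  64.5]), 5.9) 0.0557
scene0 outlet 84 [0.5387 0.1434 0.0904] (array([542.6, 144.3]), array([37.1, 46.5]), 5.6) 0.0908
```

Emit:
play_rows(commands=[[[0.02, -0.03, 0.03, 0, 0, 0], [0.05, -0.07, 0.06, 0, 0, 0], [0.08, -0.11, 0.09, 0, 0, -0.05], [0.11, -0.15, 0.1, 0, 0, -0.1], [0.14, -0.19, 0.1, 0, 0, -0.148], [0.17, -0.23, 0.1, 0, 0, -0.148], [0.2, -0.27, 0.1, 0, 0, -0.148], [0.23, -0.31, 0.1, 0, 0, -0.148], [0.25, -0.35, 0.1, 0, 0, -0.148], [0.27, -0.39, 0.1, 0, 0, -0.148], [0.285, -0.41, 0.1, 0, 0, -0.148], [0.285, -0.41, 0.1, 0, 0, -0.148]]])

```text
t: 1.3
tcp_pos: [0.4514, 0.1369, 0.3117]
orientation: [0.221, 0.975, -0.002, -0.001]
force: [-0.4, 0.8, 0.8]
grip_width: 0.094
```

```bash
cat >> h.py <<'E'
def snap(n,cam="wrist"):
    from cell import manip
    s=manip.state(); d=manip.read_camera(cam)
    cv2.imwrite(f"pics/{n}.png",d["image"])
    np.savez(f"pics/{n}.npz",tcp=s["tcp_pos"],q=s["orientation"],**d); return s
def wcloud(d,px=None):
    K=d["camera_matrix"];z=d["z_map"];v,u=np.indices(z.shape)
    x=(u-K[0,2])/K[0,0];y=(v-K[1,2])/K[1,1];r=np.hypot(x,y)
    k=np.where(r>1e-9,np.tan(np.clip(r,0,1.5))/np.maximum(r,1e-9),1)
    p=np.stack([x*k*z,y*k*z,z],-1)
    M=d["mount"]; p=p@M[:3,:3].T+M[:3,3]
    return p@R.from_quat(d["q"]).as_matrix().T+d["tcp"]
E
python3 - <<'E'
from h import *
s=snap("w1"); print(s["t"],s["tcp_pos"],s["orientation"],s["qd"].round(3))
d=load("w1"); print(d["camera_matrix"],d["mount"])
E
```

```text
1.3 [0.45143922 0.13688587 0.31168274] [ 2.20992541e-01  9.75273970e-01 -1.59902632e-03 -6.50887920e-04] [ 0.069 -0.018  0.018  0.042  0.024  0.041]
[[309.70691629   0.         324.70558539]
 [  0.         309.70691629 198.98708798]
 [  0.           0.           1.        ]] [[ 5.76520923e-04 -9.70984840e-01 -2.39140351e-01  6.91403223e-02]
 [ 9.99999833e-01  5.50221088e-04  1.76735089e-04  8.41786200e-04]
 [-4.00270274e-05 -2.39140413e-01  9.70984995e-01 -1.71380732e-01]
 [ 0.00000000e+00  0.00000000e+00  0.00000000e+00  1.00000000e+00]]
```

View pics/w1.png

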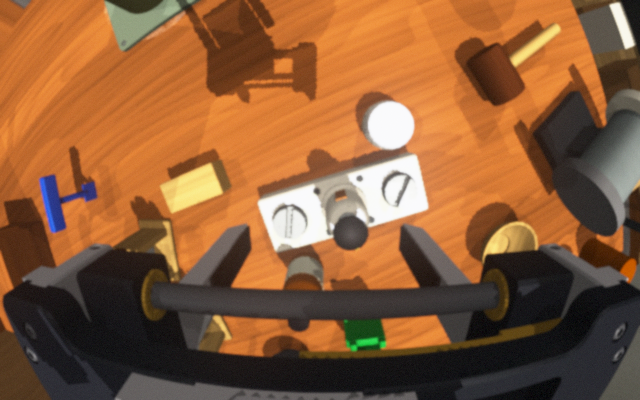

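```bash
python3 - <<'E'
from h import *
s=snap("w2"); print(s["tcp_pos"],s["qd"].round(3))
d=load("w2");P=wcloud(d)
def rep(nm,box,zr):
    q=P[seg(P,box,zr)]
    if len(q)>5: print(nm,len(q),q.mean(0).round(4),rect(q),cv2.minEnclosingCircle((q[:,:2]*1000).astype(np.float32)))
rep("cap",(.4,.62,.1,.18),(.158,.175))
rep("hR",(.4,.54,.01,.1),(.05,.062));rep("hL",(.485,.62,.18,.26),(.05,.062))
rep("bcap",(.5,.66,-.0,.1),(.158,.175))
rep("block",(.42,.58,.0,.28),(.036,.044))
cv2.imwrite("pics/w2c.png",cv2.resize(d["image"][140:260,250:440],None,fx=4.2,fy=4.2,interpolation=cv2.INTER_CUBIC))
E
```

```text
[0.45040441 0.1386667  0.3117361 ] [ 0.052 -0.016  0.01   0.014  0.008  0.007]
cap 961 [0.5063 0.1419 0.1651] (array([507.7, 141.3]), array([39. , 38.5]), 65.8) ((508.1268310546875, 141.6540069580078), 20.42212677001953)
hR 641 [0.4947 0.0578 0.0559] (array([494.8,  57.7]), array([48.1, 47.1]), 66.9) ((495.0933532714844, 57.45048522949219), 25.337024688720703)
hL 688 [0.5197 0.2252 0.0558] (array([520.2, 225.4]), array([47.9, 45.8]), 49.9) ((520.45263671875, 225.63368225097656), 24.929994583129883)
bcap 238 [0.5917 0.0341 0.1649] (array([592.7,  33.9]), array([27.1, 20.8]), 69.2) ((590.8289184570312, 34.6458625793457), 13.989362716674805)
block 5729 [0.5023 0.1429 0.0401] (array([500. , 139.5]), array([150.4, 262.6]), 3.3) ((523.4356079101562, 139.80308532714844), 135.61770629882812)
```

View pics/w2c.png

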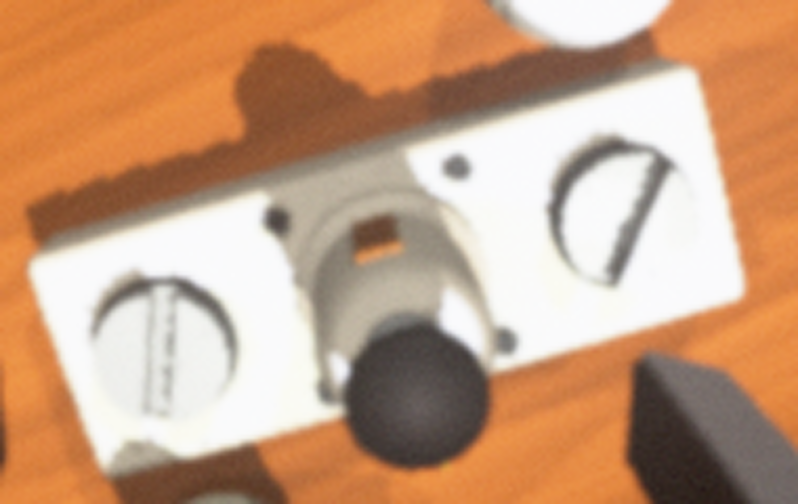

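```bash
python3 - <<'E'
from h import *
d=load("w2");P=wcloud(d)
for nm,c,px in(("L",(.5203,.2255),[(407.1,178.1),(395.7,206.2)]),("R",(.495,.0575),[(290,207.9),(287.6,238.3)])):
    rr=np.hypot(P[...,0]-c[0],P[...,1]-c[1])
    for z in ((.042,.047),(.042,.052)):
        q=P[(rr<.021)&(P[...,2]>z[0])&(P[...,2]<z[1])]
        if len(q)>5:
            x=q[:,:2]-q[:,:2].mean(0);w,v=np.linalg.eigh(x.T@x); a=np.degrees(np.arctan2(v[1,1],v[0,1]))
            print(nm,z,len(q),q.mean(0).round(4),"yaw",a, np.sqrt(w/len(q)))
    K=d["camera_matrix"];pts=[]
    for u,v in px:
        x=(u-K[0,2])/K[0,0];y=(v-K[1,2])/K[1,1];r=np.hypot(x,y);ray=np.array([x/r*np.sin(r),y/r*np.sin(r),np.cos(r)])
        M=d["mount"];Rq=R.from_quat(d["q"]).as_matrix();o=Rq@M[:3,3]+d["tcp"];ray=Rq@M[:3,:3]@ray
        pts.append(o+ray*(.056-o[2])/ray[2])
    e=pts[1]-pts[0];print(nm,pts,"px yaw",np.degrees(np.arctan2(e[1],e[0])))
E
```

```text
L (0.042, 0.047) 121 [0.5224 0.2273 0.0444] yaw 132.43292287193393 [0.00199078 0.01183792]
L (0.042, 0.052) 145 [0.5227 0.2276 0.0452] yaw 132.55730933261844 [0.0020411  0.01187794]
L [array([0.50533802, 0.24343023, 0.056     ]), array([0.53656984, 0.21225021, 0.056     ])] px yaw -44.95244675122021
R (0.042, 0.047) 151 [0.4942 0.0575 0.0442] yaw 149.30225392818784 [0.00254236 0.01203081]
R (0.042, 0.052) 157 [0.4943 0.0573 0.0444] yaw 149.07202174928995 [0.00260728 0.0118402 ]
R [array([0.47321129, 0.07290854, 0.056     ]), array([0.51328604, 0.04824695, 0.056     ])] px yaw -31.60771340119524
```

Emit:
play_rows(commands=[[[0.0, -0.03, 0, 0, 0, 0], [0.01, -0.075, 0, 0, 0, 0], [0.02, -0.12, 0, 0, 0, 0], [0.03, -0.165, 0, 0, 0, 0], [0.04, -0.21, 0, 0, 0, 0], [0.05, -0.255, 0, 0, 0, 0], [0.055, -0.3, 0, 0, 0, 0], [0.06, -0.34, 0, 0, 0, 0], [0.06, -0.365, 0, 0, 0, 0], [0.06, -0.375, 0, 0, 0, 0], [0.06, -0.375, 0, 0, 0, 0], [0.06, -0.375, 0, 0, 0, 0]]])

```text
t: 2.6
tcp_pos: [0.5101, -0.2333, 0.3118]
orientation: [0.218, 0.976, -0.0, -0.001]
force: [-0.8, 0.9, 0.1]
grip_width: 0.0939
```

```bash
python3 - <<'E'
from h import *
s=snap("w3"); print(s["tcp_pos"],s["qd"].round(3))
d=load("w3");P=wcloud(d)
for z in((.14,.15),(.142,.148)):
    q=P[seg(P,(.36,.54,-.3,-.1),z)]
    if len(q): print(len(q),q.mean(0).round(4),rect(q))
E
```

```text
[ 0.51006101 -0.23327937  0.31181444] [ 0.009 -0.009  0.002 -0.004 -0.001 -0.002]
1828 [ 0.4501 -0.2051  0.1446] (array([ 449.9, -205.3]), array([22.2, 97.9]), 65.0)
1726 [ 0.4497 -0.2049  0.1448] (array([ 449.8, -205.2]), array([22.1, 97.6]), 65.0)
```

View pics/w3.png

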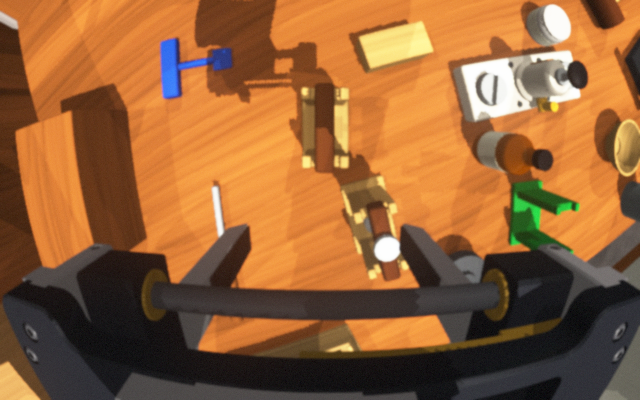

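Emit:
play_rows(commands=[[[-0.02, 0.01, -0.01, 0, 0, 0], [-0.04, 0.02, -0.03, 0, 0, 0], [-0.06, 0.028, -0.06, 0, 0, 0], [-0.06, 0.028, -0.09, 0, 0, 0.003], [-0.06, 0.028, -0.12, 0, 0, 0.003], [-0.06, 0.028, -0.15, 0, 0, 0.003], [-0.06, 0.028, -0.17, 0, 0, 0.003], [-0.06, 0.028, -0.185, 0, 0, 0.003], [-0.06, 0.028, -0.193, 0, 0, 0.003], [-0.06, 0.028, -0.193, 0, 0, 0.003], [-0.06, 0.028, -0.193, 0, 0, 0.003]]], fingers=0.6)

```text
t: 3.75
tcp_pos: [0.4507, -0.2049, 0.1198]
orientation: [0.216, 0.976, -0.001, -0.001]
force: [0.7, -0.5, 0.3]
grip_width: 0.0562
```

```bash
python3 - <<'E'
from h import *
s=snap("w4"); print(s["t"],s["tcp_pos"],s["orientation"],s["force"],s["grip_width"])
s=snap("s4","scene")
b=cv2.imread("pics/s4.png");cv2.imwrite("pics/s4c.png",cv2.resize(b[100:270,180:340],None,fx=3.5,fy=3.5,interpolation=cv2.INTER_CUBIC))
E
```

```text
3.75 [ 0.45070529 -0.20493089  0.11980111] [ 2.15905891e-01  9.76413727e-01 -7.31221205e-04 -5.86984767e-04] [ 0.72618603 -0.54435616  0.28581181] 0.056183015220168386
```

View pics/w4.png

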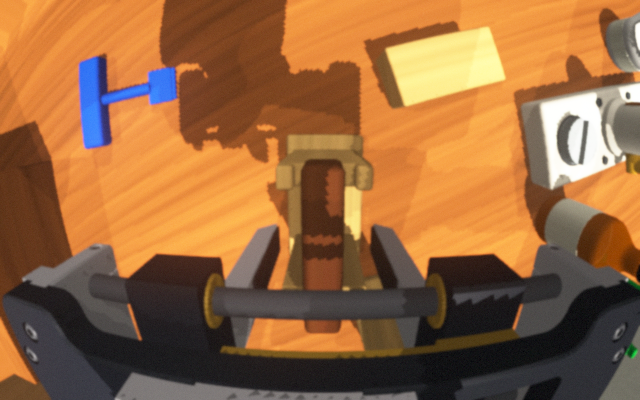

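View pics/s4c.png

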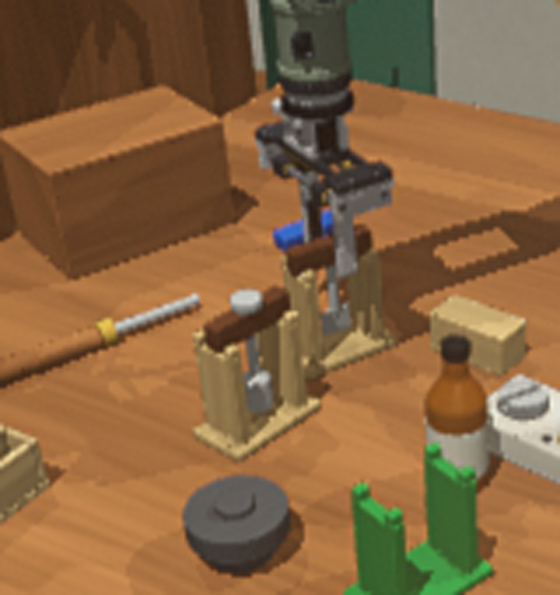

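Emit:
play_rows(commands=[[[0, 0, 0, 0, 0, 0.005], [0, 0, 0, 0, 0, 0.005], [0, 0, 0, 0, 0, 0.005], [0, 0, 0, 0, 0, 0.005], [0, 0, 0, 0, 0, 0.005], [0, 0, 0, 0, 0, 0.005]]], fingers=0, newtons=45)

```text
t: 4.45
tcp_pos: [0.451, -0.2057, 0.1203]
orientation: [0.214, 0.977, -0.001, -0.0]
force: [-0.9, 0.4, 1.2]
grip_width: 0.0215
```

```bash
python3 - <<'E'
from h import *
from cell import manip
s=manip.state()
print(s["t"],s["tcp_pos"],s["orientation"],s["force"],s["moment"],s["grip_width"])
E
```

```text
4.45 [ 0.45099384 -0.20568947  0.12033211] [ 2.13724793e-01  9.76893268e-01 -1.11864284e-03 -6.04799312e-05] [-0.92627909  0.41531971  1.17675333] [-0.06624212  0.05882938 -0.0094461 ] 0.02150884834594508
```

Emit:
play_rows(commands=[[[0, 0, 0.015, 0, 0, 0], [0, 0, 0.04, 0, 0, 0], [0, 0, 0.075, 0, 0, 0], [0, 0, 0.105, 0, 0, 0], [0.002, 0.015, 0.115, 0, 0, -0.02], [0.008, 0.05, 0.115, 0, 0, -0.05], [0.016, 0.095, 0.115, 0, 0, -0.08], [0.024, 0.14, 0.115, 0, 0, -0.106], [0.032, 0.185, 0.115, 0, 0, -0.106], [0.04, 0.225, 0.115, 0, 0, -0.106], [0.044, 0.25, 0.115, 0, 0, -0.106], [0.045, 0.263, 0.115, 0, 0, -0.106]]])

```text
t: 5.65
tcp_pos: [0.4955, 0.0596, 0.2346]
orientation: [0.264, 0.965, -0.001, -0.001]
force: [0.7, -0.5, -1.8]
grip_width: 0.022
```

Emit:
play_rows(commands=[[[0, 0, 0, 0, 0, 0], [0, 0, 0, 0, 0, 0], [0, 0, 0, 0, 0, 0]]])

```text
t: 5.95
tcp_pos: [0.4953, 0.0583, 0.2343]
orientation: [0.265, 0.964, -0.001, -0.001]
force: [-0.5, -0.0, -2.0]
grip_width: 0.0219
```

```bash
python3 - <<'E'
from h import *
s=snap("w5"); print(s["t"],s["tcp_pos"],s["orientation"],s["force"],s["grip_width"],s["qd"].round(3))
d=load("w5");P=wcloud(d)
def rep(nm,box,zr):
    q=P[seg(P,box,zr)]
    if len(q)>5: print(nm,len(q),q.mean(0).round(4),rect(q),cv2.minEnclosingCircle((q[:,:2]*1000).astype(np.float32)))
rep("hR",(.4,.54,.01,.1),(.05,.062));rep("hL",(.485,.62,.18,.26),(.05,.062))
rep("cap",(.4,.62,.1,.18),(.158,.175))
cv2.imwrite("pics/w5c.png",cv2.resize(d["image"][140:340,220:420],None,fx=3,fy=3,interpolation=cv2.INTER_CUBIC))
E
```

```text
5.95 [0.49531253 0.05830966 0.23432142] [ 0.26456709  0.96436566 -0.00138564 -0.0010997 ] [-5.45043127e-01 -1.14109731e-03 -2.01298614e+00] 0.021862920715646817 [-0.007 -0.002 -0.002  0.004 -0.002  0.003]
hL 990 [0.5202 0.2241 0.0557] (array([521.1, 224.9]), array([49.1, 46.2]), 46.0) ((520.8118896484375, 225.1942138671875), 25.06132698059082)
cap 1722 [0.5067 0.1403 0.1651] (array([508.1, 141.2]), array([39.6, 39.5]), 24.8) ((508.0353698730469, 141.58905029296875), 20.502840042114258)
```

View pics/w5.png

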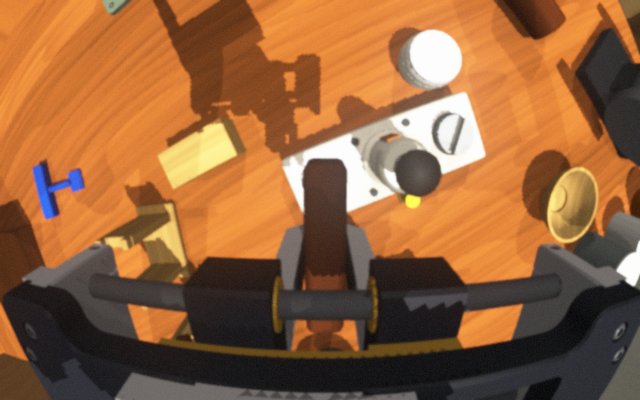

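View pics/w5c.png

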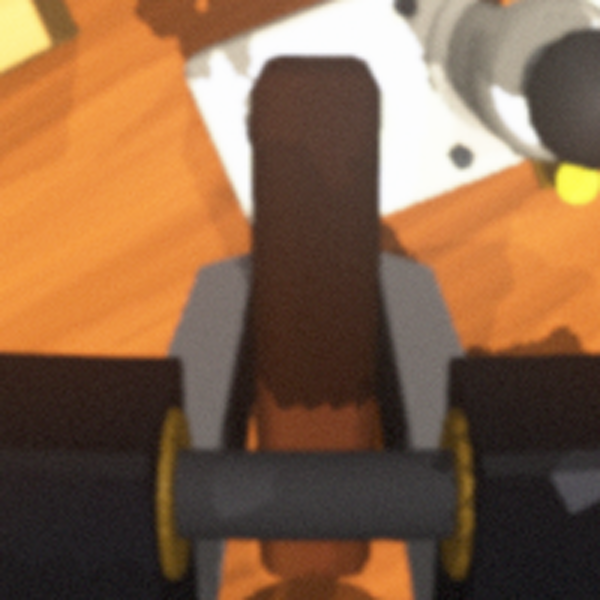

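Emit:
play_rows(commands=[[[0.001, -0.001, -0.015, 0, 0, 0], [0.001, -0.001, -0.035, 0, 0, 0], [0.001, -0.001, -0.055, 0, 0, 0], [0.001, -0.001, -0.07, 0, 0, 0], [0.001, -0.001, -0.077, 0, 0, 0], [0.001, -0.001, -0.08, 0, 0, 0], [0.001, -0.001, -0.083, 0, 0, 0], [0.001, -0.001, -0.086, 0, 0, 0], [0.001, -0.001, -0.088, 0, 0, 0], [0.001, -0.001, -0.088, 0, 0, 0]]])

```text
t: 7.0
tcp_pos: [0.4965, 0.0573, 0.1465]
orientation: [0.265, 0.964, -0.001, -0.001]
force: [-0.1, -0.7, -1.7]
grip_width: 0.0219
```

```bash
python3 - <<'E'
from h import *
from cell import manip
s=manip.state()
print(s["t"],s["tcp_pos"],s["orientation"],s["force"],s["moment"],s["grip_width"])
E
```

```text
7.0 [0.49645231 0.05727162 0.1465139 ] [ 2.64679814e-01  9.64335067e-01 -1.27689220e-03 -9.19040814e-04] [-0.08220603 -0.73333581 -1.69412634] [-0.02739196  0.00638967  0.02300589] 0.021902471292962904
```

Emit:
play_rows(commands=[[[0, 0, -0.003, 0, 0, 0], [0, 0, -0.006, 0, 0, 0], [0, 0, -0.006, 0, 0, -0.05], [0, 0, -0.006, 0, 0, -0.1], [0, 0, -0.006, 0, 0, -0.15], [0, 0, -0.006, 0, 0, -0.2], [-0.0002, -0.0001, -0.006, 0, 0, -0.25], [-0.0003, -0.0001, -0.006, 0, 0, -0.3], [-0.0003, -0.0001, -0.006, 0, 0, -0.35]]])

```text
t: 7.9
tcp_pos: [0.4956, 0.0568, 0.1401]
orientation: [0.429, 0.903, -0.002, -0.002]
force: [-0.3, -1.0, -1.5]
grip_width: 0.0219
```

```bash
python3 - <<'E'
from h import *
from cell import manip
s=snap("w6")
print(s["t"],s["tcp_pos"],s["orientation"],s["force"],s["moment"],s["grip_width"])
s=snap("s6","scene")
b=cv2.imread("pics/s6.png");cv2.imwrite("pics/s6c.png",cv2.resize(b[120:280,260:420],None,fx=3.5,fy=3.5,interpolation=cv2.INTER_CUBIC))
E
```

```text
7.9 [0.4955783  0.0567989  0.14007489] [ 0.42915278  0.90322869 -0.00187773 -0.00151608] [-0.30576281 -0.97769483 -1.5246157 ] [-0.34836414  0.18627438  0.12330631] 0.02186744236480927
```

View pics/s6c.png

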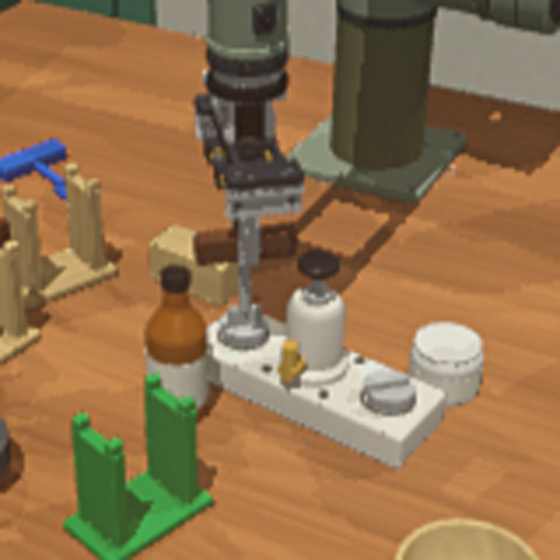

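Emit:
play_rows(commands=[[[0, 0, 0, 0, 0, -0.09], [0, 0, 0, 0, 0, -0.18], [0, 0, 0, 0, 0, -0.27], [0, 0, 0, 0, 0, -0.36], [0, 0, 0, 0, 0, -0.45], [0, 0, 0, 0, 0, -0.54], [0, 0, 0, 0, 0, -0.62], [-0.0003, 0, 0, 0, 0, -0.7], [-0.0003, 0, 0, 0, 0, -0.76], [-0.0003, 0, 0, 0, 0, -0.82], [-0.0003, 0, 0, 0, 0, -0.82]]])

```text
t: 9.1
tcp_pos: [0.4955, 0.0566, 0.1401]
orientation: [0.753, 0.658, -0.001, -0.002]
force: [0.5, -1.0, -2.1]
grip_width: 0.0216
```

```bash
python3 - <<'E'
from h import *
from cell import manip
s=snap("w7")
print(s["t"],s["tcp_pos"],s["orientation"],s["force"],s["moment"],s["grip_width"])
E
```

```text
9.1 [0.49552579 0.05660497 0.14010096] [ 0.75258191  0.65849551 -0.00101033 -0.00176301] [ 0.54267065 -0.97813106 -2.09709605] [-0.3060548   0.01332657  0.10808213] 0.0215798244240489
```

View pics/w7.png

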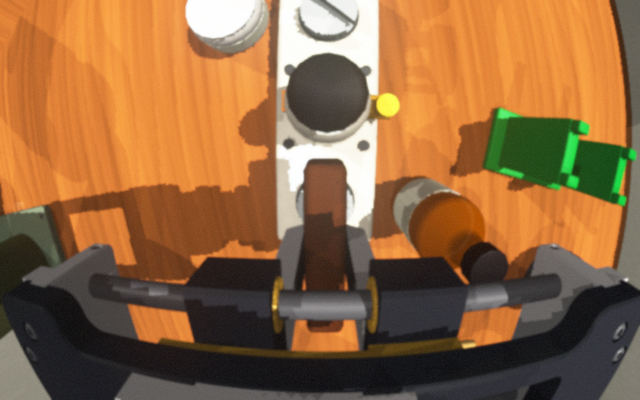

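Emit:
play_rows(commands=[[[0, 0, 0, 0, 0, -0.05], [0, 0, 0, 0, 0, -0.1], [0, 0, 0, 0, 0, -0.14], [0, 0, 0, 0, 0, -0.14]]])

```text
t: 9.55
tcp_pos: [0.4955, 0.0566, 0.1401]
orientation: [0.796, 0.605, -0.001, -0.002]
force: [1.0, -0.3, -2.3]
grip_width: 0.0218
```

```bash
python3 - <<'E'
from h import *
from cell import manip
s=manip.state()
print(s["t"],s["tcp_pos"],s["orientation"],s["force"],s["moment"],s["grip_width"])
E
```

```text
9.55 [0.49552009 0.05656636 0.14005615] [ 0.79605199  0.60522485 -0.00094011 -0.00179583] [ 1.03324524 -0.25400861 -2.32269233] [-0.31965442  0.08716228  0.0948733 ] 0.021832514222443384
```

Emit:
play_rows(commands=[[[0, 0, 0, 0, 0, -0.04], [0, 0, 0, 0, 0, -0.07], [0, 0, 0, 0, 0, -0.07]]])

```text
t: 9.85
tcp_pos: [0.4955, 0.0565, 0.1401]
orientation: [0.816, 0.578, -0.001, -0.002]
force: [0.8, -0.6, -1.3]
grip_width: 0.0219
```

```bash
python3 - <<'E'
from h import *
from cell import manip
s=snap("w8")
print(s["t"],s["tcp_pos"],s["orientation"],s["force"],s["moment"],s["grip_width"])
b=cv2.imread("pics/w8.png");cv2.imwrite("pics/w8c.png",cv2.resize(b[60:260,220:420],None,fx=3,fy=3,interpolation=cv2.INTER_CUBIC))
s=snap("s8","scene")
b=cv2.imread("pics/s8.png");cv2.imwrite("pics/s8c.png",cv2.resize(b[180:250,290:390],None,fx=7,fy=7,interpolation=cv2.INTER_CUBIC))
E
```

```text
9.85 [0.49549583 0.05654318 0.14005587] [ 0.81620948  0.57775266 -0.00098376 -0.00172936] [ 0.82944114 -0.59658185 -1.26534423] [-0.22798576  0.05477906  0.51181644] 0.021881593917966506
```

View pics/w8c.png

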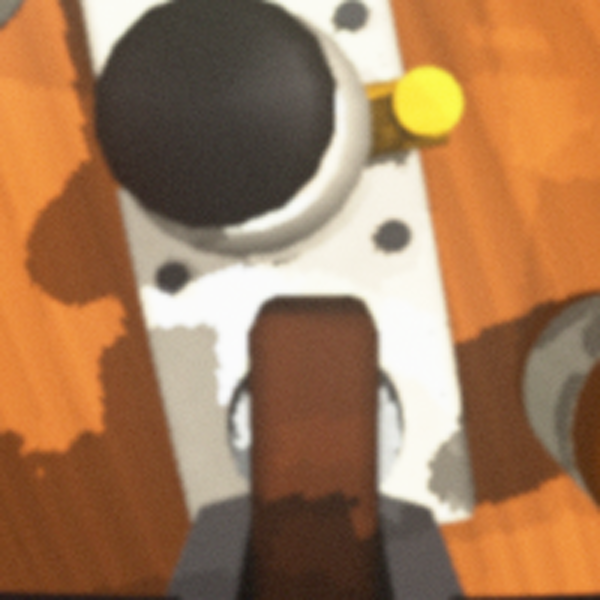

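View pics/s8c.png

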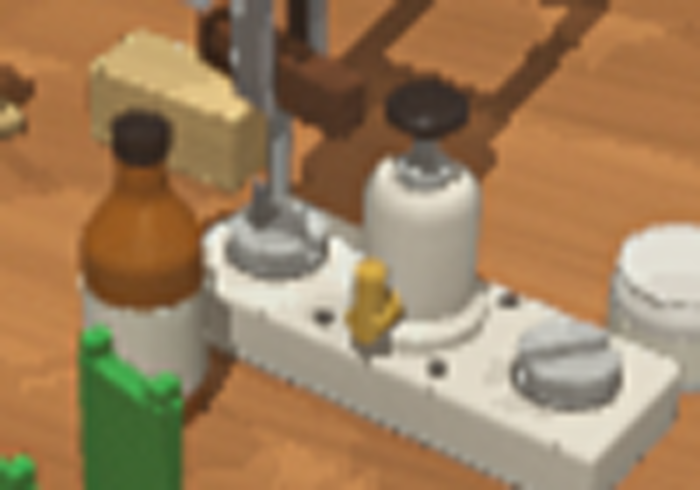

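Emit:
play_rows(commands=[[[0, 0, 0, 0, 0, 0.05], [0, 0, 0, 0, 0, 0.11], [0, 0, 0, 0, 0, 0.15], [0, 0, 0.005, 0, 0, 0.15], [0, 0, 0.015, 0, 0, 0.15], [0, 0, 0.035, 0, 0, 0.15], [0, 0, 0.065, 0, 0, 0.15], [0, 0, 0.1, 0, 0, 0.2], [0, 0, 0.13, 0, 0, 0.3], [0, 0, 0.155, 0, 0, 0.42], [0.004, 0.025, 0.165, 0, 0, 0.54], [0.01, 0.065, 0.165, 0, 0, 0.66]]])

```text
t: 11.15
tcp_pos: [0.5074, 0.1209, 0.3093]
orientation: [0.585, 0.811, 0.001, 0.002]
force: [0.2, 0.9, -2.8]
grip_width: 0.022
```

```bash
python3 - <<'E'
from h import *
from cell import manip
s=snap("w9")
print(s["t"],s["tcp_pos"],s["orientation"],s["force"],s["moment"],s["grip_width"])
E
```

```text
11.15 [0.50740577 0.12089781 0.30929176] [5.84924817e-01 8.11085626e-01 6.94954284e-04 1.60704392e-03] [ 0.2330808   0.90411922 -2.84312477] [ 0.01696272 -0.02211741 -0.00125044] 0.02204709497401406
```

View pics/w9.png

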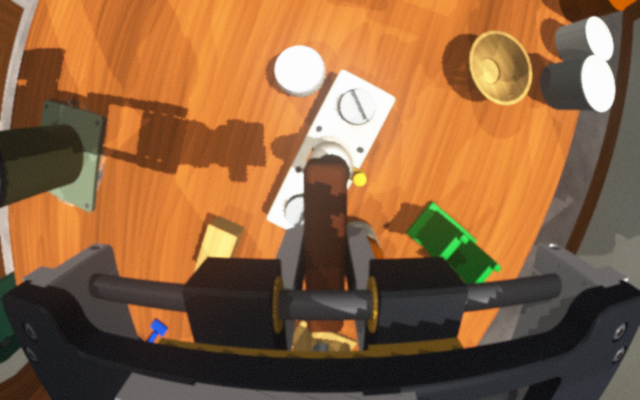

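Emit:
play_rows(commands=[[[0.004, 0.03, 0, 0, 0, 0.1], [0.008, 0.06, 0, 0, 0, 0.22], [0.012, 0.09, 0, 0, 0, 0.32], [0.014, 0.103, -0.01, 0, 0, 0.4], [0.014, 0.103, -0.04, 0, 0, 0.42], [0.014, 0.103, -0.06, 0, 0, 0.42], [0.014, 0.103, -0.07, 0, 0, 0.42], [0.014, 0.103, -0.07, 0, 0, 0.42], [0.014, 0.103, -0.07, 0, 0, 0.42]]])

```text
t: 12.1
tcp_pos: [0.5215, 0.231, 0.2391]
orientation: [0.399, 0.917, 0.003, -0.001]
force: [0.3, 0.0, -1.6]
grip_width: 0.0217
```

```bash
python3 - <<'E'
from h import *
from cell import manip
s=snap("w10")
print(s["t"],s["tcp_pos"],s["orientation"],s["force"],s["moment"],s["grip_width"],s["qd"].round(3))
d=load("w10");P=wcloud(d)
def rep(nm,box,zr):
    q=P[seg(P,box,zr)]
    if len(q)>5: print(nm,len(q),q.mean(0).round(4),rect(q),cv2.minEnclosingCircle((q[:,:2]*1000).astype(np.float32)))
rep("cap",(.4,.62,.1,.18),(.158,.175))
rep("handle",(.4,.62,.18,.3),(.22,.28))
snap("t10","top");snap("s10","scene")
b=cv2.imread("pics/t10.png");a=cv2.resize(b[170:260,220:340],None,fx=5,fy=5,interpolation=cv2.INTER_CUBIC)
cv2.imwrite("pics/t10c.png",a)
b=cv2.imread("pics/s10.png");cv2.imwrite("pics/s10c.png",cv2.resize(b[150:260,290:400],None,fx=5,fy=5,interpolation=cv2.INTER_CUBIC))
E
```

```text
12.1 [0.52145904 0.23104994 0.23910951] [ 0.39874421  0.9170554   0.00330642 -0.00122622] [ 0.29290165  0.02103364 -1.55591758] [-0.06424098 -0.002495    0.0333596 ] 0.021734159505677718 [-0.002 -0.012 -0.019 -0.002 -0.003 -0.   ]
cap 260 [0.4985 0.1542 0.1631] (array([498. , 153.8]), array([31.9,  8.8]), 41.4) ((500.71807861328125, 150.65667724609375), 15.96605110168457)
handle 7564 [0.5126 0.2415 0.263 ] (array([522.1, 234.1]), array([45.1, 99.8]), 56.3) ((521.244873046875, 232.21548461914062), 50.53955841064453)
```

View pics/s10c.png

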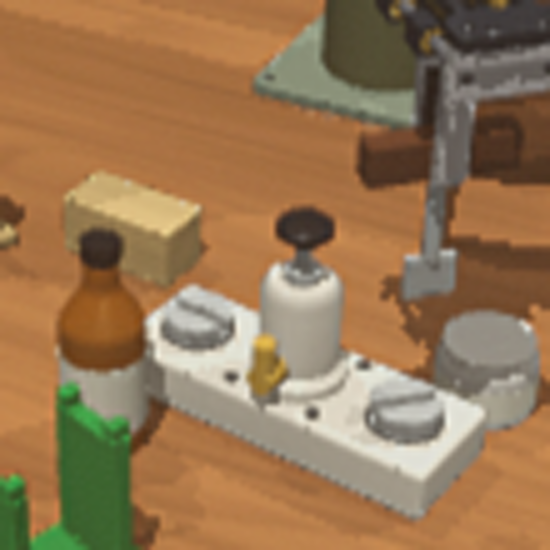

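View pics/w10.png

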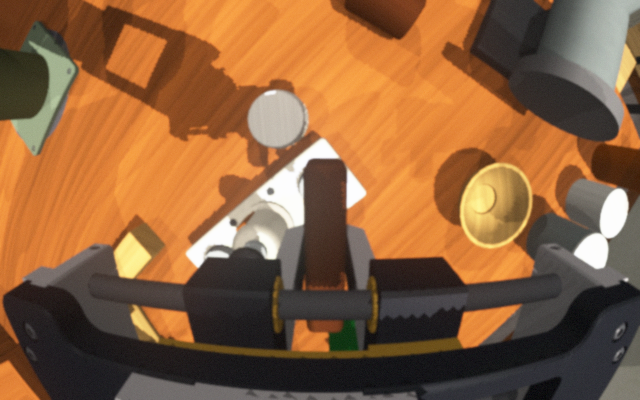

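View pics/t10c.png

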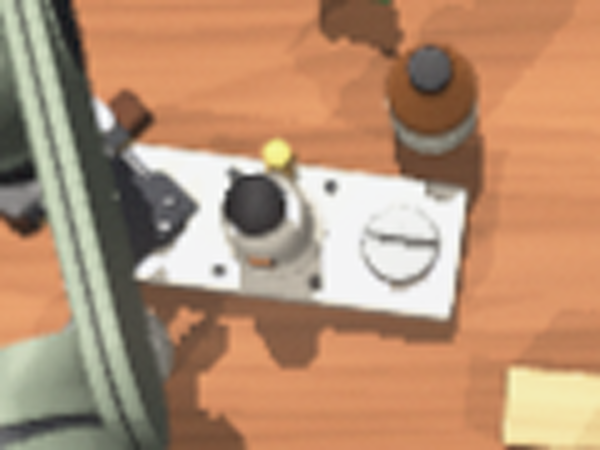

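Emit:
play_rows(commands=[[[0, -0.004, 0, -0.007, 0, -0.008], [0, -0.0067, 0, -0.007, 0, -0.008], [0, -0.0067, -0.02, -0.007, 0, -0.008], [0, -0.0067, -0.045, -0.007, 0, -0.008], [0, -0.0067, -0.065, -0.007, 0, -0.008], [0, -0.0067, -0.077, -0.007, 0, -0.008], [0, -0.0067, -0.077, -0.007, 0, -0.008]]])

```text
t: 12.95
tcp_pos: [0.5205, 0.2239, 0.1608]
orientation: [0.402, 0.915, -0.001, -0.001]
force: [-1.3, -0.0, -1.7]
grip_width: 0.0216
```

```bash
python3 - <<'E'
from h import *
from cell import manip
s=snap("w11")
print(s["t"],s["tcp_pos"],s["orientation"],s["force"],s["moment"],s["grip_width"],s["qd"].round(3))
d=load("w11")
cv2.imwrite("pics/w11c.png",cv2.resize(d["image"][60:300,200:440],None,fx=2.5,fy=2.5,interpolation=cv2.INTER_CUBIC))
snap("s11","scene")
b=cv2.imread("pics/s11.png");cv2.imwrite("pics/s11c.png",cv2.resize(b[190:260,340:410],None,fx=8,fy=8,interpolation=cv2.INTER_CUBIC))
E
```

```text
12.95 [0.52046885 0.22386797 0.1607797 ] [ 4.02400057e-01  9.15463202e-01 -7.97882692e-04 -8.26628300e-04] [-1.28276537 -0.00409759 -1.67187947] [-0.02613296  0.01402079  0.00450555] 0.021558210984970003 [ 0.002 -0.023 -0.043  0.003  0.016 -0.   ]
```

View pics/s11c.png

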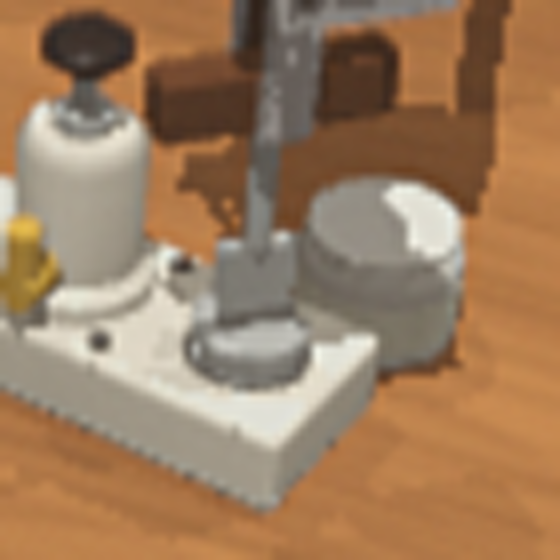

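Emit:
play_rows(commands=[[[0.001, 0.0004, -0.004, 0, 0, 0], [0.001, 0.0004, -0.008, 0, 0, 0], [0.001, 0.0004, -0.011, 0, 0, 0], [0.001, 0.0004, -0.014, 0, 0, 0], [0.001, 0.0004, -0.014, 0, 0, 0]]])

```text
t: 13.55
tcp_pos: [0.5229, 0.2248, 0.1488]
orientation: [0.402, 0.915, 0.0, 0.001]
force: [-0.0, -0.6, -2.3]
grip_width: 0.0218
```

```bash
python3 - <<'E'
from h import *
from cell import manip
s=manip.state()
print(s["t"],s["tcp_pos"],s["orientation"],s["force"],s["moment"],s["grip_width"],s["qd"].round(3))
E
```

```text
13.55 [0.52294448 0.22477837 0.14878801] [4.02355217e-01 9.15483244e-01 4.54184709e-04 7.09270101e-04] [-0.02346019 -0.59447593 -2.34252458] [-0.05506195  0.04226229  0.00774488] 0.021789517143394947 [-0.001 -0.003 -0.006  0.001  0.006  0.001]
```

Emit:
play_rows(commands=[[[-0.0012, -0.0004, -0.004, 0, 0, 0], [-0.0012, -0.0004, -0.008, 0, 0, 0], [-0.0012, -0.0004, -0.0085, 0, 0, 0], [-0.0012, -0.0004, -0.0085, 0, 0, 0], [-0.0012, -0.0004, -0.0085, 0, 0, -0.06], [-0.0012, -0.0004, -0.0085, 0, 0, -0.13], [-0.0012, -0.0004, -0.0085, 0, 0, -0.2], [-0.0012, -0.0004, -0.0085, 0, 0, -0.27]]])

```text
t: 14.35
tcp_pos: [0.5213, 0.2241, 0.1403]
orientation: [0.523, 0.852, -0.0, 0.0]
force: [-0.9, -1.0, -1.7]
grip_width: 0.0215
```

```bash
python3 - <<'E'
from h import *
from cell import manip
s=manip.state()
print(s["t"],s["tcp_pos"],s["orientation"],s["force"],s["moment"],s["grip_width"],s["qd"].round(3))
E
```

```text
14.35 [0.52128423 0.22411135 0.14034818] [ 5.22925620e-01  8.52378138e-01 -2.80109508e-04  4.76982978e-04] [-0.89187683 -0.98102151 -1.70782278] [-0.26897581  0.38456274  0.13748922] 0.02145138411151001 [ 0.001 -0.002 -0.001 -0.     0.002  0.694]
```

Emit:
play_rows(commands=[[[0, 0, 0, 0, 0, -0.08], [0, 0, 0, 0, 0, -0.17], [0, 0, 0, 0, 0, -0.26], [-0.0003, 0, 0, 0, 0, -0.35], [-0.0003, 0, 0, 0, 0, -0.44], [-0.0005, 0, 0, 0, 0, -0.53], [-0.0005, 0, 0, 0, 0, -0.62], [-0.0005, 0, 0, 0, 0, -0.7], [-0.0005, 0, 0, 0, 0, -0.76], [-0.0005, 0, 0, 0, 0, -0.8], [-0.0005, 0, 0, 0, 0, -0.8], [-0.0005, 0, 0, 0, 0, -0.8]]])

```text
t: 15.55
tcp_pos: [0.5207, 0.2241, 0.1404]
orientation: [0.813, 0.582, -0.001, 0.0]
force: [-0.2, -0.8, -1.5]
grip_width: 0.0215
```

```bash
python3 - <<'E'
from h import *
from cell import manip
s=manip.state()
print(s["t"],s["tcp_pos"],s["orientation"],s["force"],s["moment"],s["grip_width"],s["qd"].round(3))
print(np.degrees(2*np.arctan2(s["orientation"][1],s["orientation"][0])))
E
```

```text
15.55 [0.52072133 0.22405779 0.14037914] [ 8.13144553e-01  5.82061405e-01 -5.34071428e-04  4.13783414e-04] [-0.19708872 -0.82854083 -1.48787897] [-0.09637347  0.16783107  0.35377495] 0.02148483009660361 [ 0.     0.003 -0.002  0.    -0.001  0.005]
71.19134249692287
```

Emit:
play_rows(commands=[[[0, 0, 0, 0, 0, -0.03], [0, 0, 0, 0, 0, -0.04], [0, 0, 0, 0, 0, -0.04], [0, 0, 0, 0, 0, -0.04]]])

```text
t: 15.95
tcp_pos: [0.5207, 0.2241, 0.1404]
orientation: [0.824, 0.566, -0.001, 0.0]
force: [-0.8, 0.4, -2.6]
grip_width: 0.0215
```

```bash
python3 - <<'E'
from h import *
from cell import manip
s=manip.state()
print(s["t"],s["tcp_pos"],s["orientation"],s["force"],s["moment"],s["grip_width"],s["qd"].round(3))
print(np.degrees(2*np.arctan2(s["orientation"][1],s["orientation"][0])))
E
```

```text
15.95 [0.52068584 0.22408697 0.14038992] [ 8.24415072e-01  5.65985168e-01 -6.01098327e-04  4.66144876e-04] [-0.80170981  0.3661705  -2.55793292] [-0.17509577  0.13409159  0.78079556] 0.021495014200259777 [ 0.     0.     0.002  0.001 -0.     0.004]
68.94148505086132
```

Emit:
play_rows(commands=[[[0, 0, 0, 0, 0, 0.06], [0, 0, 0, 0, 0, 0.13], [0, 0, 0, 0, 0, 0.18], [0, 0, 0.005, 0, 0, 0.18], [0, 0, 0.015, 0, 0, 0.18], [0, 0, 0.035, 0, 0, 0.18], [0, 0, 0.065, 0, 0, 0.18], [0, 0, 0.1, 0, 0, 0.25], [0, 0, 0.135, 0, 0, 0.37], [0, 0, 0.16, 0, 0, 0.5], [0, -0.01, 0.165, 0, 0, 0.63], [-0.002, -0.03, 0.165, 0, 0, 0.76]]])

```text
t: 17.15
tcp_pos: [0.52, 0.195, 0.309]
orientation: [0.553, 0.833, 0.002, 0.003]
force: [-0.1, -0.3, -1.3]
grip_width: 0.0212
```

```bash
python3 - <<'E'
from h import *
from cell import manip
s=snap("t12","top")
print(s["t"],s["tcp_pos"],s["orientation"],s["force"],s["moment"],s["grip_width"],s["qd"].round(3))
print(np.degrees(2*np.arctan2(s["orientation"][1],s["orientation"][0])))
snap("s12","scene")
b=cv2.imread("pics/s12.png");cv2.imwrite("pics/s12c.png",cv2.resize(b[150:260,290:400],None,fx=5,fy=5,interpolation=cv2.INTER_CUBIC))
E
```

```text
17.15 [0.51998359 0.19500567 0.30899516] [0.55330273 0.8329734  0.00211426 0.00263251] [-0.08910027 -0.2906192  -1.3309709 ] [-0.10304875  0.02950818  0.0272364 ] 0.021195980065728124 [-0.367 -0.193  0.27  -0.016 -0.026 -1.638]
112.81178561753653
```

View pics/s12c.png

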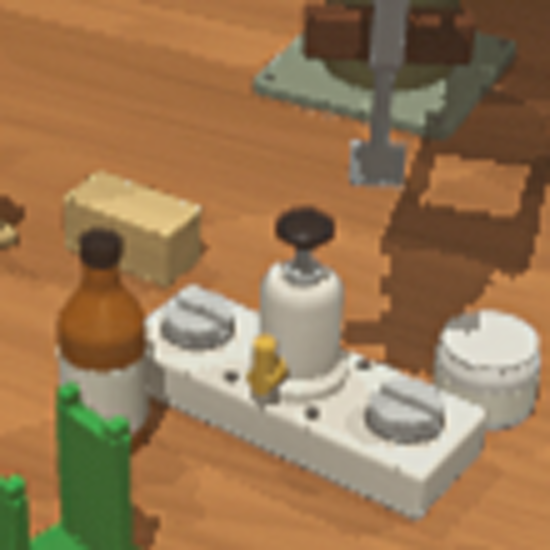

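Emit:
play_rows(commands=[[[-0.007, -0.04, 0, 0, 0, 0.1], [-0.014, -0.08, 0, 0, 0, 0.2], [-0.021, -0.12, 0, 0, 0, 0.3], [-0.028, -0.165, 0, 0, 0, 0.42], [-0.035, -0.21, 0, 0, 0, 0.54], [-0.043, -0.255, 0, 0, 0, 0.65], [-0.051, -0.3, 0, 0, 0, 0.72], [-0.06, -0.34, -0.01, 0, 0, 0.742], [-0.066, -0.375, -0.03, 0, 0, 0.742], [-0.069, -0.395, -0.05, 0, 0, 0.742], [-0.069, -0.401, -0.06, 0, 0, 0.742], [-0.069, -0.401, -0.06, 0, 0, 0.742]]])

```text
t: 18.45
tcp_pos: [0.4494, -0.2077, 0.2456]
orientation: [0.219, 0.976, 0.002, 0.0]
force: [-1.0, -0.4, -3.2]
grip_width: 0.0218
```

Emit:
play_rows(commands=[[[0, 0, 0, 0, 0, 0], [0, 0, 0, 0, 0, 0]]])

```text
t: 18.65
tcp_pos: [0.4503, -0.2068, 0.2467]
orientation: [0.219, 0.976, 0.002, 0.001]
force: [0.4, -0.1, -2.3]
grip_width: 0.0214
```

```bash
python3 - <<'E'
from h import *
from cell import manip
s=snap("w13")
print(s["t"],s["tcp_pos"],s["orientation"],s["force"],s["moment"],s["grip_width"],s["qd"].round(3))
print(np.degrees(2*np.arctan2(s["orientation"][1],s["orientation"][0])), R.from_quat(s["orientation"]).as_matrix()[:,2])
E
```

```text
18.65 [ 0.45026751 -0.20677873  0.2466621 ] [2.18754100e-01 9.75777784e-01 1.91715124e-03 8.27277068e-04] [ 0.44756862 -0.09841611 -2.34849704] [0.00102116 0.02963631 0.04617144] 0.021391516207722932 [ 0.001 -0.006 -0.003 -0.005 -0.004 -0.01 ]
154.72821227782563 [ 0.00245325  0.00337949 -0.99999128]
```

View pics/w13.png

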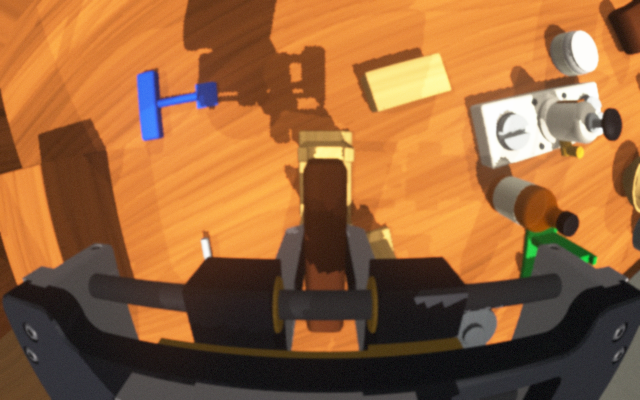

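Emit:
play_rows(commands=[[[0.0007, 0.0011, -0.02, 0, 0, 0.008], [0.0007, 0.0011, -0.045, 0, 0, 0.008], [0.0007, 0.0011, -0.07, 0, 0, 0.008], [0.0007, 0.0011, -0.09, 0, 0, 0.008], [0.0007, 0.0011, -0.105, 0, 0, 0.008], [0.0007, 0.0011, -0.115, 0, 0, 0.008], [0.0007, 0.0011, -0.121, 0, 0, 0.008], [0.0007, 0.0011, -0.124, 0, 0, 0.008], [0.0007, 0.0011, -0.1255, 0, 0, 0.008], [0.0007, 0.0011, -0.1255, 0, 0, 0.008]]])

```text
t: 19.7
tcp_pos: [0.4514, -0.2061, 0.1219]
orientation: [0.215, 0.977, 0.002, 0.002]
force: [0.6, 0.2, -1.4]
grip_width: 0.0217
```

```bash
python3 - <<'E'
from h import *
from cell import manip
s=snap("s14","scene")
print(s["t"],s["tcp_pos"],s["orientation"],s["force"],s["moment"],s["grip_width"],s["qd"].round(3))
b=cv2.imread("pics/s14.png");cv2.imwrite("pics/s14c.png",cv2.resize(b[130:240,220:330],None,fx=5,fy=5,interpolation=cv2.INTER_CUBIC))
E
```

```text
19.7 [ 0.45143982 -0.20605963  0.121851  ] [0.2147504  0.97666655 0.00156117 0.00150604] [ 0.60277887  0.21136508 -1.42973829] [-0.04012949  0.02647557 -0.03971102] 0.021682071179971868 [-0.001 -0.005 -0.003  0.001  0.005  0.   ]
```

View pics/s14c.png

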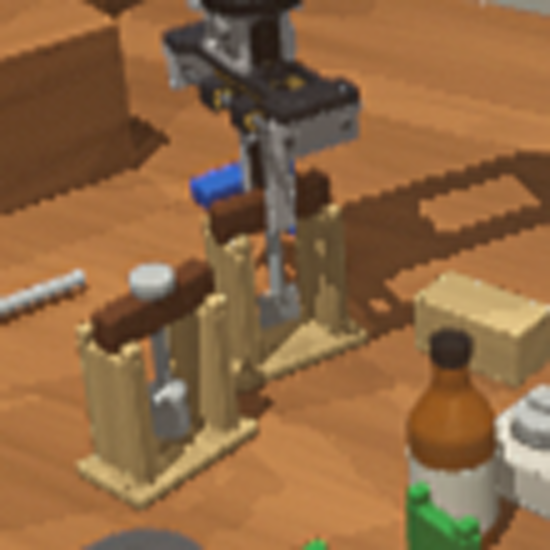

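Emit:
play_rows(commands=[[[0, 0, -0.001, 0, 0, 0], [0, 0, -0.0015, 0, 0, 0], [0, 0, -0.0015, 0, 0, 0]]])

```text
t: 20.05
tcp_pos: [0.4515, -0.2062, 0.1206]
orientation: [0.215, 0.977, 0.002, 0.002]
force: [0.4, -0.3, -1.8]
grip_width: 0.0218
```

Emit:
play_rows(commands=[[[0, 0, 0, 0, 0, 0], [0, 0, 0, 0, 0, 0], [0, 0, 0, 0, 0, 0], [0, 0, 0, 0, 0, 0], [0, 0, 0, 0, 0, 0], [0, 0, 0.01, 0, 0, 0], [0, 0, 0.04, 0, 0, 0], [0, 0, 0.08, 0, 0, 0], [0, 0, 0.12, 0, 0, 0], [0, 0, 0.14, 0, 0, 0], [0, 0, 0.14, 0, 0, 0]]], fingers=0.6)

```text
t: 21.15
tcp_pos: [0.4538, -0.2077, 0.2655]
orientation: [0.215, 0.977, -0.0, 0.006]
force: [-0.1, -0.5, -0.0]
grip_width: 0.0564
```

```bash
python3 - <<'E'
from h import *
from cell import manip
s=snap("w15")
print(s["t"],s["tcp_pos"],s["orientation"],s["force"],s["moment"],s["grip_width"],s["qd"].round(3))
P=wcloud(load("w15"))
snap("t15","top");Q=cloud(load("t15"))
for p in(P,Q):
    q=p[seg(p,(.36,.54,-.3,-.1),(.135,.16))]
    if len(q): print(len(q),q.mean(0).round(4),rect(q))
snap("s15","scene")
b=cv2.imread("pics/s15.png");cv2.imwrite("pics/s15c.png",cv2.resize(b[130:240,220:330],None,fx=5,fy=5,interpolation=cv2.INTER_CUBIC))
E
```

```text
21.15 [ 0.45375143 -0.20766284  0.26549325] [ 2.14719011e-01  9.76656982e-01 -3.13646612e-04  6.06530111e-03] [-0.07871527 -0.53485066 -0.04692079] [-0.04501554 -0.02405711  0.01501597] 0.05637473346557967 [-0.001  0.04   0.084  0.001 -0.034 -0.001]
2188 [ 0.4491 -0.2043  0.1447] (array([ 451.2, -204.6]), array([22.2, 98.2]), 64.8)
```

View pics/s15c.png

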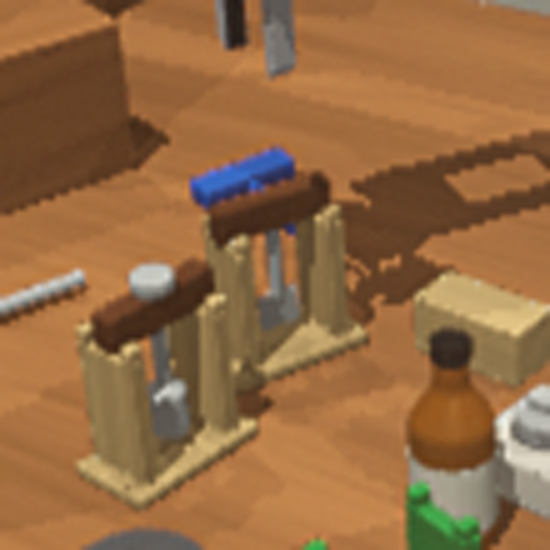

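Emit:
play_rows(commands=[[[0, 0.01, 0.01, 0, 0, 0], [0.006, 0.04, 0.02, 0, 0, 0], [0.013, 0.085, 0.02, 0, 0, 0], [0.02, 0.13, 0.02, 0, 0, 0], [0.027, 0.175, 0.02, 0, 0, 0], [0.034, 0.22, 0.02, 0, 0, 0], [0.041, 0.265, 0.01, 0, 0, 0], [0.047, 0.305, 0, 0, 0, 0], [0.052, 0.335, -0.02, 0, 0, 0], [0.054, 0.349, -0.04, 0, 0, 0], [0.054, 0.349, -0.06, 0, 0, 0], [0.054, 0.349, -0.06, 0, 0, 0]]], fingers=0)

```text
t: 22.5
tcp_pos: [0.501, 0.1442, 0.1949]
orientation: [0.214, 0.977, 0.0, -0.004]
force: [-0.3, -0.3, -0.5]
grip_width: 0.0007
```

Emit:
play_rows(commands=[[[0, 0, 0, 0, 0, 0], [0, 0, 0, 0, 0, 0]]])

```text
t: 22.7
tcp_pos: [0.5007, 0.1441, 0.1951]
orientation: [0.214, 0.977, 0.0, -0.004]
force: [-0.1, 0.0, -0.2]
grip_width: 0.0004
```

```bash
python3 - <<'E'
from h import *
from cell import manip
s=snap("s16","scene")
print(s["t"],s["tcp_pos"],s["orientation"],s["force"],s["moment"],s["grip_width"],s["qd"].round(3),manip.tips_ahead)
print(R.from_quat(s["orientation"]).as_matrix()[:,2])
b=cv2.imread("pics/s16.png");cv2.imwrite("pics/s16c.png",cv2.resize(b[130:260,290:400],None,fx=4.5,fy=4.5,interpolation=cv2.INTER_CUBIC))
E
```

```text
22.7 [0.50067679 0.14408179 0.19512056] [ 2.14097930e-01  9.76802565e-01  3.61625062e-04 -4.32370836e-03] [-0.13325089  0.03105645 -0.15363688] [0.01718743 0.01376521 0.00106041] 0.00040370825743330283 [-0.007 -0.01  -0.015 -0.004 -0.008 -0.001] 0.008
[-0.00829197  0.00255787 -0.99996235]
```

View pics/s16c.png

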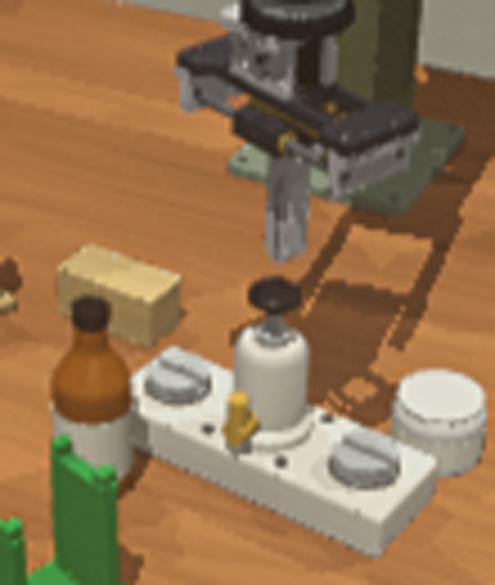

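Emit:
play_rows(commands=[[[0.004, -0.0015, 0, 0, 0, 0], [0.0072, -0.0027, -0.005, 0, 0, 0], [0.0072, -0.0027, -0.012, 0, 0, 0], [0.0072, -0.0027, -0.018, 0, 0, 0], [0.0072, -0.0027, -0.023, 0, 0, 0], [0.0072, -0.0027, -0.028, 0, 0, 0], [0.0072, -0.0027, -0.033, 0, 0, 0], [0.0072, -0.0027, -0.037, 0, 0, 0], [0.0072, -0.0027, -0.039, 0, 0, 0], [0.0072, -0.0027, -0.039, 0, 0, 0]]])

```text
t: 23.75
tcp_pos: [0.5082, 0.1411, 0.1575]
orientation: [0.214, 0.977, 0.0, -0.004]
force: [-4.1, -2.0, 8.5]
grip_width: 0.0003
```

```bash
python3 - <<'E'
from h import *
from cell import manip
s=snap("s17","scene")
print(s["t"],s["tcp_pos"],s["orientation"],s["force"],s["moment"],s["grip_width"],s["qd"].round(3))
b=cv2.imread("pics/s17.png");cv2.imwrite("pics/s17c.png",cv2.resize(b[130:260,290:400],None,fx=4.5,fy=4.5,interpolation=cv2.INTER_CUBIC))
E
```

```text
23.75 [0.50820453 0.14110549 0.15749847] [ 2.14099505e-01  9.76804454e-01  2.09908132e-04 -3.79682721e-03] [-4.14645187 -1.99733863  8.54049598] [-0.25171064  0.78792034 -0.07373993] 0.0002817536827891289 [ 0.    -0.005 -0.002  0.001  0.008 -0.001]
```

View pics/s17c.png

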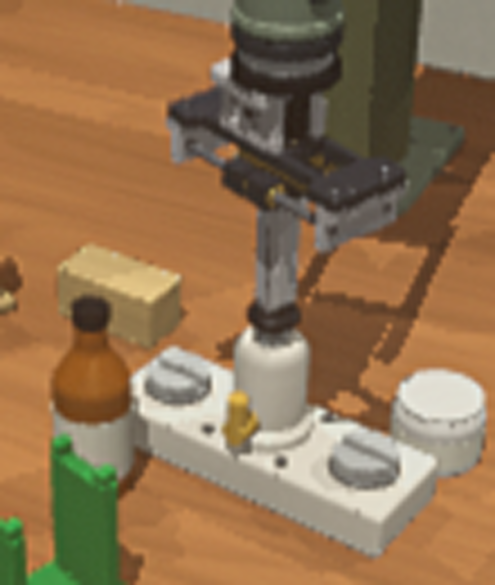

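Tip at ~0.1495 with 8.5 N, nearly at the stop. I'll press a bit further until the force rises.

Emit:
play_rows(commands=[[[0, 0, -0.001, 0, 0, 0], [0, 0, -0.002, 0, 0, 0], [0, 0, -0.003, 0, 0, 0], [0, 0, -0.003, 0, 0, 0], [0, 0, -0.003, 0, 0, 0]]])

```text
t: 24.3
tcp_pos: [0.5082, 0.1411, 0.1562]
orientation: [0.214, 0.977, 0.0, -0.004]
force: [-4.5, -0.1, 9.3]
grip_width: 0.0008
```

```bash
python3 - <<'E'
from cell import manip
s=manip.state()
print(s["t"],s["tcp_pos"],s["force"],s["moment"])
E
```

```text
24.3 [0.50816454 0.1411     0.15620518] [-4.48172805 -0.12449122  9.33134177] [-0.24859418  0.80128598  0.01130514]
```

Emit:
play_rows(commands=[[[0, 0, -0.0015, 0, 0, 0], [0, 0, -0.003, 0, 0, 0], [0, 0, -0.004, 0, 0, 0], [0, 0, -0.004, 0, 0, 0], [0, 0, -0.004, 0, 0, 0]]])

```text
t: 24.8
tcp_pos: [0.5083, 0.1411, 0.156]
orientation: [0.214, 0.977, -0.0, -0.003]
force: [-8.1, -3.0, 20.1]
grip_width: 0.0005
```

```bash
python3 - <<'E'
from cell import manip
s=manip.state()
print(s["t"],s["tcp_pos"],s["force"],s["moment"])
E
```

```text
24.8 [0.50832329 0.14112047 0.15601726] [-8.05117434 -2.95698408 20.06597991] [-0.41196976  1.69038262  0.01458775]
```

Force rose to 20 N with no more travel, so the plunger is on its stop. Next I retract.

Emit:
play_rows(commands=[[[0, 0, 0.005, 0, 0, 0], [0, 0, 0.015, 0, 0, 0], [0, 0, 0.03, 0, 0, 0], [0, 0, 0.06, 0, 0, 0], [0, 0, 0.1, 0, 0, 0], [-0.02, 0, 0.14, 0, 0, 0], [-0.04, 0, 0.15, 0, 0, 0], [-0.06, 0, 0.15, 0, 0, 0], [-0.07, 0, 0.15, 0, 0, 0], [-0.07, 0, 0.15, 0, 0, 0], [-0.07, 0, 0.15, 0, 0, 0]]])

```text
t: 25.9
tcp_pos: [0.4385, 0.1411, 0.3054]
orientation: [0.214, 0.977, -0.0, -0.003]
force: [0.7, 0.5, 0.6]
grip_width: 0.0004
```

```bash
python3 - <<'E'
from h import *
s=snap("w18");print(s["t"],s["tcp_pos"],s["force"])
P=wcloud(load("w18"))
def rep(nm,box,zr):
    q=P[seg(P,box,zr)]
    if len(q)>5: print(nm,len(q),q.mean(0).round(4),rect(q))
rep("cap",(.45,.56,.1,.18),(.14,.18))
snap("t18","top");snap("s18","scene")
Q=cloud(load("t18"));P=Q;rep("key top",(.36,.54,-.3,-.1),(.136,.155));rep("other",(.55,.7,-.3,-.1),(.136,.155));rep("bcap",(.5,.66,-.0,.1),(.155,.175))
a=cv2.imread("pics/w18.png");cv2.imwrite("pics/w18c.png",cv2.resize(a[80:260,180:450],None,fx=2.9,fy=2.9,interpolation=cv2.INTER_CUBIC))
E
```

```text
25.9 [0.438499   0.14112745 0.30537065] [0.66535828 0.49521429 0.61474689]
cap 485 [0.5057 0.1504 0.1648] (array([507.6, 151.1]), array([20.9, 35.8]), 79.3)
key top 232 [ 0.4488 -0.2057  0.1444] (array([ 449. , -206.6]), array([22.3, 99. ]), 65.2)
other 196 [ 0.6013 -0.1975  0.1461] (array([ 602.2, -197.8]), array([28.7, 97.9]), 84.1)
bcap 66 [0.5872 0.0319 0.164 ] (array([587.1,  31.2]), array([24.7, 24.7]), 88.4)
```

View pics/w18c.png

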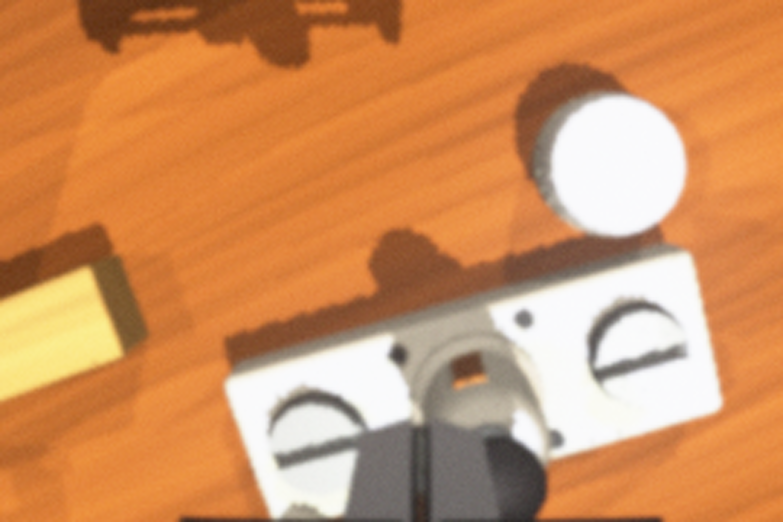

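View pics/s18.png

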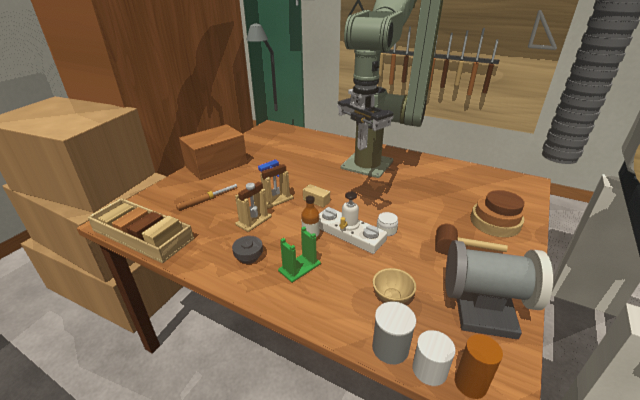

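Both slots lie along the block's long side. The plunger is back up (cap top at 0.1648), the key is in its cradle, the bystanders haven't moved and the arm is clear.

```bash
python3 - <<'E'
from cell import manip
print(manip.close_job(), manip.state()["t"])
E
```

```text
the job is handed in; nothing more can be done
the job is handed in; nothing more can be done
```

The oiler is bolted down and the job is handed in. It took about 26 s of the 72 s allowed, and the hand-in reports no verdict, so what follows rests on my own checks.

- **Screws:** I turned the right screw first, then the left, each clockwise with the slot key's blade in its slot. The torque rose from about 0.1 to 0.5 N·m on the right and 0.8 N·m on the left, which I read as reaching the stop. In the last pictures both slots lie along the block's long side.
- **Slot key:** It hangs in its own cradle, released. It sits within about 1.5 mm of where it started, with the handle top at 0.1447 m.
- **Plunger:** I pressed it after the key was back, until the force rose to 20 N with no further travel. It came up again, with the cap top at 0.165 m.
- **Everything else:** The other key and the bottle measured within about 1 mm of their starts. I checked the remaining objects only by eye, and none looked moved. The arm was clear of everything, with no real force on the tool.

One disagreement: the scene camera's positions for the key and plunger cap differed by about 5 mm from the top camera's. I went by the wrist camera, whose screw spacing came out at 169.9 mm against the stated 170 mm.

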